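# Take a picture with the microscope camera

### The job

Take a microscope picture by pressing controls with the closed fingertips only: switch on the lamp supply by pressing the raised end of its rocker fully down, then on the camera pad push the long bar key fully down (it stays down), then press the large round key all the way down for a moment and let it come back up. Press them in that order, leave the small square key alone, and do not shift or lift the lamp supply, the lens, the bottle or the sample.

Things in the scene. Friction and masses are not known exactly. Their poses are not given: they have to be found in the camera images.
- lamp_supply: lamp power supply, a cream box 160 (own x) x 100 (own y) x 68 mm tall on four rubber feet, 2 kg, standing loose on the bench. Origin at the centre of its underside. On its top face: a dark grey paddle rocker in a thin bare-metal frame 3 mm high (its pivot 30 mm from the centre towards own -x) and a round grey dial 32 mm across and 12 mm high (52 mm towards own +x; it does nothing).
- rocker (a joint): angle of the rocker about the lamp supply's y axis, rad: about 0 (0 to 0.05) at the start = off, the half towards the box's +x stands up; 0.44 = on, that half lies level and the other half stands up. About 5 N at the rocker end moves it; it stays where it is left.
- rocker_end (a point): point on the rocker's top face, 22 mm from its pivot, on the half that stands up at the start, which is the one to press. Moves with the rocker. The rocker is 30 mm wide, each half 28 mm long and together they form a shallow V. Pivot line 74 mm above the bench; this point about 83 mm above it at the start, 74 mm when on.
- pad: camera control pad, a cream slab 96 (own x) x 250 (own y) x 30 mm tall, fixed to the bench. Origin at the centre of its underside. Three key plates sit on it in a row along its y axis, 76 mm apart, 6 mm thick; which key is in which place changes.
- bar_key (a joint): travel of the long bar key, m: 0 = up, 0.008 = fully down. About 4 N pushes it; it has no spring and stays down where it is left.
- bar_key_top (a point): centre of the top of the long bar key: a 56 mm (along the pad's y) x 24 mm black key on its own 66 mm square grey plate; its flat top stands 14 mm above that plate and 50 mm above the bench when up. Moves with the key.
- round_key (a joint): travel of the large round key, m: 0 = up, 0.006 = fully down. A spring key: about 5 N holds it fully down and it comes up when let go.
- round_key_top (a point): centre of the top of the large round key: a 44 mm diameter black key on its own 66 mm square grey plate; its flat top stands 14 mm above that plate and 50 mm above the bench when up. Moves with the key.
- square_key (a joint): travel of the small square key, m: 0 = up, 0.006 = fully down; a spring key that must not be pressed.
- square_key_top (a point): centre of the top of the small square key: a 24 mm square black key on its own 66 mm square grey plate; its flat top stands 14 mm above that plate and 50 mm above the bench when up. 
- objective: bystander: a microscope objective lens standing upright, aluminium, 31 mm across at most and 46 mm tall, in front of the pad. Origin at the centre of its underside.
- oil_bottle: bystander: a small amber glass bottle standing upright, 28 mm across, 60 mm tall, beyond the pad. Origin at the centre of its underside.
- sample_mount: bystander: a black resin sample disc, 32 mm across, 20 mm tall, lying flat on the bench beyond the work. Origin at the centre of its underside.
Things that resemble listed ones, but are neither listed nor needed, are in the scene too. Of the things like the lamp_supply, leave any that is green or purple; of the rest the larger one is meant.

How it is judged (in metres and radians):
On the way, in this order (a step that is already met when the one before it is completed fails the run):
1. the rocker is pressed over to on (value of joint rocker above 0.36 rad), for 0.1 s.
2. the long bar key is pushed down (value of joint rocker above 0.36 rad and value of joint bar_key above 0.0062 m), for 0.1 s.
3. the large round key is pressed all the way down (all of step 2 and value of joint round_key above 0.0048 m), for 0.1 s.
At the end, for the whole second after the job is handed in: rocker on (over 0.36 of 0.44 rad), long bar key down (over 6.2 of 8 mm), large round key pressed (over 4.8 of 6 mm, 0.1 s) after them and up again (under 1.5 mm), small square key up; lamp supply and bystanders where they stood (all of step 2 and value of joint each of round_key, square_key below 0.0015 m and linear speed of lamp_supply below 0.01 m/s); the robot touches nothing.
It fails at once if anything of the robot but its fingers presses on something (contact force between the arm and anything else above 5 N).
It fails at once if a control is pressed out of order: a pad key before the lamp is on, or the large round key before the bar key is down ((value of joint rocker below 0.3 rad and value of joint any of bar_key, round_key above 0.003 m) or (value of joint bar_key below 0.005 m and value of joint round_key above 0.003 m)).
It fails at once if the small square key is pressed (value of joint square_key above 0.003 m).
It fails at once if the lamp supply is shifted or lifted (over 20 mm) or tipped (distance of lamp_supply from where it was at the start of the episode above 0.02 m or angle between lamp_supply's own z axis and vertical above 0.1 rad).
It fails at once if the lens, the bottle or the sample is moved (over 20 mm), lifted or knocked over (distance of any of objective, oil_bottle, sample_mount from where it was at the start of the episode above 0.02 m or angle between any of objective, oil_bottle, sample_mount's own z axis and vertical above 0.35 rad).
It also fails if it takes over 48 s, if anything falls off the work surface, if the arm or the gripper's body presses on something with over 40 N, if the wrist force passes 120 N, or if a joint passes its speed limit or range.

### The arm

A 6-joint arm with a two-finger parallel gripper is mounted at the origin on the work surface. World frame = base frame: x ahead of the robot, y to its left, z up, the work surface at z = 0. Lengths are in mm, angles in rad, forces in N, time in s.
With the tool pointing down it reaches from about 275 to 750 mm from the base axis. Payload 10.2 kg.
Tool frame: the origin (TCP) lies on the front face of the gripper's body, between the roots of the fingers; the fingertips stand 73 mm ahead of it and the grasp point (between the pads) lies 54 mm ahead of it; z points along the fingers, y is the line along which they close (so a half turn about z gives the same grasp; the last joint's range is limited). The gripper opens to 85 mm and grips with 20 to 120 N. Pads are 22 mm wide; open, the fingers measure 114 mm over their backs; the gripper's body (76 mm by 85 mm) begins 54 mm behind the grasp point. The pads swing forward as they close: fully open they stand 13 mm farther back than shut.
Start: joints at [0.983, 0.313, 1.498, -0, 1.331, -0.223], TCP at [187.313, 490.454, 303.894] pointing down, gripper open.
Joint ranges: [-2.94, 2.94], [-0.97, 2.17], [0.19, 2.56], [-1.23, 4.37], [0.02, 3.11], [-2.88, 2.88]. Speed limits (rad/s): [2.39, 2.39, 3.01, 3.14, 3.14, 3.14].

### API

Orientations are given as a unit quaternion [w, x, y, z].
In Python, from rig import * gives the robot as it stands.
- The arm moves only by the tool step_arm, never from a script. Its argument "plan" is a list of rows, each an object with "offset": the shift along the tool's x, y, z in cm, a list of three; "rot": the turn, a rotation vector about the tool's x, y, z in degrees, a list of three; "gripper": the finger opening in cm, from 0 to 8.54. In form: [{"offset": [x, y, z], "rot": [wx, wy, wz], "gripper": gripper}, ...]. A call has 1 to 12 rows; each row is the pose to reach, as a shift and turn from the pose commanded when the call began, along the tool's axes at that moment; what a row does not reach only later rows make up. A row lasts 1/10 s, in which the tool goes at most 50 mm and 8.59 degrees, less where a joint would pass 70% of its speed; a pose out of reach is approached as far as the arm can. A call with a gripper value outside its range is refused whole. The fingers move at their own pace and stop on an object; "squeeze" is the grip in N (left out, the last holds). Time passes only in rows, so rows that repeat a pose let the fingers close. It gives the time, the measured TCP pose, the force, the opening and the grip force at its end, in the units of the state.
- sense(): the state, without advancing time (a new reading comes with each control period).
- capture(name): name is "scene" or "top"; returns a dict with "color" (480x640x3 uint8, red, green, blue), "depth" (480x640 float32, mm along the optical axis (not along the pixel's ray), 0 where there is no reading), "vertical_fov" (degrees; the focal length in pixels is half the picture's height over the tangent of half this angle, whatever the lens; pixels are square), "cx", "cy" (the principal point, pixels), "rvec" (rotation vector, rad) and "tvec" (3), from world to camera coordinates, as OpenCV has them. Camera axes: x right, y down, z forward; pixel columns grow to the right and rows downward; lengths in mm; the calibration is good to about 2 mm. A picture is of the moment at which its call begins.
- finish_job(): hands the job in; it is judged then, once.
The state is a dict: "time_s": time; "joints": joint angles; "dq": joint speeds; "tau": joint torques, N m; "eef_pos": TCP position; "ee_rot": TCP orientation; "force": force on the tool from outside, world axes, zero at the start; "wrist_torque": the same for the moment, N m; "grip_width": opening from 0.0 (shut) to 1.0 (fully open); "grip_force": force on a finger pad.
Only numpy, scipy, OpenCV 4.12 (cv2) and the standard library are available. Lean on these libraries where they do the work, as an engineer would, in place of code of your own. Each camera call takes 0.05 s, during which the arm holds its last target. There are 200 camera calls.

## Working session

There is one attempt and no reset: what is moved stays moved. The work goes in short steps, Python scripts to look and compute and a tool call to move; the robot and the scene stay as the last step left them, time stands still between calls to the robot, and variables do not carry over. Pictures are saved under pics/ and viewed, at most 10 in all, crops included, and the job is handed in when it is done.

Besides the shell and the picture viewer there is one more tool, called after "Call:" as name([rows], argument=value, ...), one row to a line, values as JSON. step_arm: Moves the arm, as the interface text tells. Its arguments: {"type":"object","properties":{"plan":{"type":"array"},"squeeze":{"type":"number"}},"required":["plan"]}

```bash
mkdir -p pics; ls; cat > h.py <<'E'
from rig import *
import numpy as np, cv2, pickle
def shot(n):
    c=capture(n); pickle.dump(c,open(f'{n}.pkl','wb')); return c
def load(n): return pickle.load(open(f'{n}.pkl','rb'))
def cam(c):
    R=cv2.Rodrigues(np.array(c['rvec'],float))[0]; t=np.array(c['tvec'],float).ravel()
    f=240/np.tan(np.radians(c['vertical_fov'])/2); return R,t,f
def ray(c,u,v,z):
    R,t,f=cam(c); d=R.T@np.array([(u-c['cx'])/f,(v-c['cy'])/f,1]); o=-R.T@t
    return o+d*(z-o[2])/d[2]
def cloud(c):
    R,t,f=cam(c); v,u=np.mgrid[:480,:640]; z=c['depth']
    p=np.stack([(u-c['cx'])/f*z,(v-c['cy'])/f*z,z],-1); return (p-t)@R
E
python3 - <<'E'
from h import *
for n in('top','scene'):
    c=shot(n); cv2.imwrite(f'pics/{n}0.png',c['color'][...,::-1]); R,t,f=cam(c); print(n,-R.T@t,f,R[2])
s=sense();print(s['time_s'],s['eef_pos'],s['ee_rot'],s['force'])
E
```

```text
pics
top [ 475.59655786  -68.64452015 1284.70038971] 574.0143449880431 [ 0.0747839   0.01206932 -0.99712672]
scene [922.06027453 525.18778841 600.30928389] 512.8134315152574 [-0.41854777 -0.69222706 -0.5879111 ]
0.1 [187.22885226 490.32726965 303.40874198] [-2.16515065e-04  1.81378923e-01  9.83413125e-01 -5.14030602e-04] [ 0.44453977 -0.7086026   0.10095435]
```

View pics/top0.png

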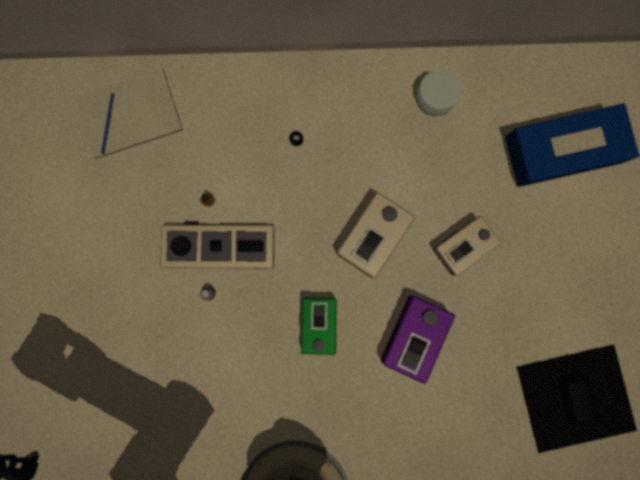

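View pics/scene0.png

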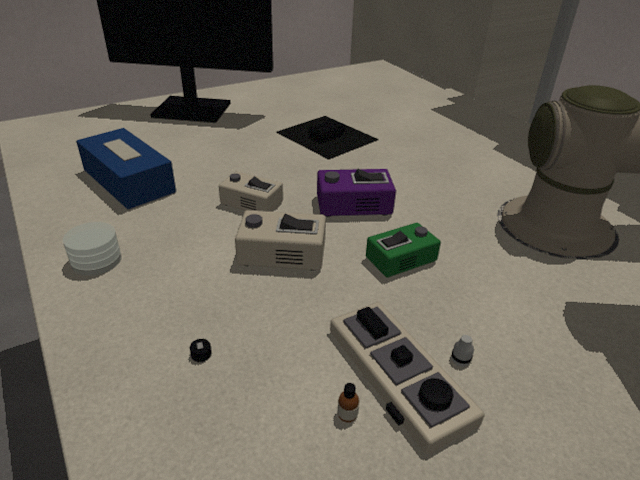

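The top view shows the pad at (218,246), with the round key at (181,245), square key at (216,245) and bar key at (251,245). The larger cream box is at (375,233), with its rocker at (370,246) and dial at (390,214). The scene view agrees: larger cream box at (282,240), pad at (405,380).

```bash
python3 - <<'E'
from h import *
for n,boxes in (('top',dict(round=(168,232,195,260),square=(206,236,226,256),bar=(236,234,267,258),rock=(352,224,392,266),dial=(380,204,400,224),padall=(150,215,285,280),box=(325,180,425,285))),
  ('scene',dict(round=(412,374,460,414),square=(386,344,416,368),bar=(352,305,392,340)))):
    c=load(n); g=c['color'].max(2); P=cloud(c)
    print(n)
    for k,(a,b,u,v) in boxes.items():
        s=g[b:v,a:u]
        if k in('padall','box'):
            p=P[b:v,a:u]; m=((p[...,2]>(15 if k=='padall' else 55))&(c['depth'][b:v,a:u]>0)).astype(np.uint8)
        else:
            th={'rock':75,'dial':110}.get(k,45); m=(s<th).astype(np.uint8)
        nn,l,st,ce=cv2.connectedComponentsWithStats(m)
        i=1+np.argmax(st[1:,4]); m=(l==i).astype(np.uint8)
        ct=max(cv2.findContours(m,0,2)[0],key=cv2.contourArea); r=cv2.minAreaRect(ct)
        u0,v0=ce[i]+[a,b]; z={'rock':78,'dial':80,'padall':30,'box':68}.get(k,50)
        pts=np.array([ray(c,x+a,y+b,z)[:2] for x,y in cv2.boxPoints(r)])
        sel=P[b:v,a:u][m>0]
        print(k,np.round([u0,v0]),st[i,4],'ctr',ray(c,u0,v0,z).round(1),'rectctr',pts.mean(0).round(1),'corners',pts.round().tolist(),'z med',np.percentile(sel[:,2],[10,50,90]).round(1))
c=load('top'); P=cloud(c)
k=c['color'][204:290:1,335:415]
I=cv2.resize(c['color'][170:290,150:430],None,fx=2.8,fy=2.8,interpolation=cv2.INTER_CUBIC); cv2.imwrite('pics/crop.png',I[...,::-1])
E
```

```text
top
round [180. 246.] 378 ctr [552.3 231.5  50. ] rectctr [552.5 231.4] corners [[553.0, 264.0], [585.0, 231.0], [552.0, 199.0], [520.0, 232.0]] z med [36.8 48.3 51.9]
square [215. 245.] 166 ctr [551.  156.5  50. ] rectctr [550.7 156.6] corners [[565.0, 169.0], [564.0, 143.0], [536.0, 144.0], [537.0, 170.0]] z med [35.5 46.7 51.4]
bar [250. 245.] 364 ctr [548.9  81.1  50. ] rectctr [548.8  81. ] corners [[564.0, 109.0], [562.0, 53.0], [534.0, 53.0], [535.0, 109.0]] z med [34.8 48.  51.1]
rock [369. 244.] 397 ctr [ 543.2 -172.9   78. ] rectctr [ 542.9 -172.5] corners [[528.0, -143.0], [576.0, -176.0], [557.0, -202.0], [510.0, -169.0]] z med [70.  75.1 83.3]
dial [389. 213.] 213 ctr [ 607.8 -217.4   80. ] rectctr [ 608.  -217.2] corners [[617.0, -195.0], [631.0, -224.0], [599.0, -239.0], [585.0, -210.0]] z med [68.2 78.3 81.7]
padall [217. 246.] 4966 ctr [549.7 156.8  30. ] rectctr [553. 156.] corners [[505.0, 282.0], [607.0, 281.0], [600.0, 30.0], [499.0, 32.0]] z med [26.4 32.7 47.5]
box [376. 235.] 3492 ctr [ 563.2 -188.9   68. ] rectctr [ 563.6 -188.9] corners [[527.0, -103.0], [658.0, -194.0], [600.0, -275.0], [470.0, -184.0]] z med [63.8 67.5 75.6]
scene
round [435. 395.] 913 ctr [560.3 240.4  50. ] rectctr [559.9 240. ] corners [[594.0, 238.0], [549.0, 207.0], [525.0, 243.0], [571.0, 272.0]] z med [37.7 48.3 49.7]
square [401. 356.] 357 ctr [558.2 165.8  50. ] rectctr [558.1 165.2] corners [[574.0, 152.0], [539.0, 145.0], [543.0, 179.0], [576.0, 185.0]] z med [35.9 47.5 49.6]
bar [372. 323.] 610 ctr [556.5  91.5  50. ] rectctr [556.8  91. ] corners [[574.0, 65.0], [539.0, 52.0], [541.0, 118.0], [574.0, 129.0]] z med [36.4 47.9 49.7]
```

View pics/crop.png

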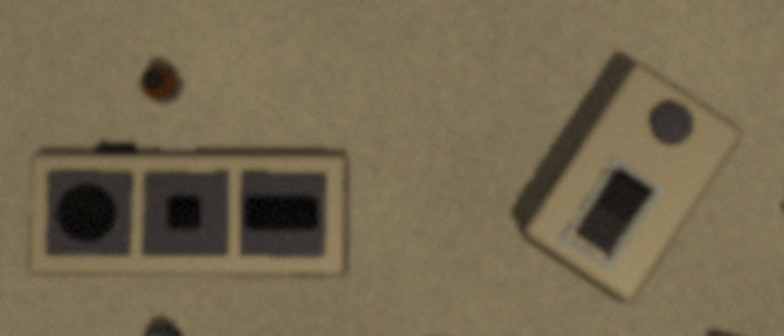

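The crop shows the round key at crop (87,212), the bar key at (282,212) and the rocker's raised half towards the dial at (625,193). All match the measured positions, so next I'll compute the move.

```bash
cat >> h.py <<'E'
from scipy.spatial.transform import Rotation as Ro
def go(x,y,ztip,xang=None):
    s=sense(); q=s['ee_rot']; R=Ro.from_quat([q[1],q[2],q[3],q[0]])
    d=np.array([x,y,ztip+73])-s['eef_pos']
    a=R.as_matrix()[:,0]; a0=np.degrees(np.arctan2(a[1],a[0]))
    print('t',s['time_s'],'tcp',np.round(s['eef_pos'],1),'offset cm',(R.inv().apply(d)/10).round(2),'xang',a0.round(1),
     'rotz',None if xang is None else round(-(xang-a0),1),'F',np.round(s['force'],1),'grip',s['grip_width'], 'tilt',R.as_matrix()[:,2].round(3))
E
python3 -c "
from h import *
go(556,-184,150,145.2)"
```

```text
t 0.1 tcp [187.2 490.3 303.4] offset cm [-58.51 -49.83   8.08] xang 159.1 rotz 13.9 F [ 0.4 -0.7  0.1] grip 1.0042860518693715 tilt [-0.001 -0.001 -1.   ]
```

Call:
step_arm([
  {"offset":[-5,-4,0],"rot":[0,0,5],"gripper":0},
  {"offset":[-10,-8,0],"rot":[0,0,10],"gripper":0},
  {"offset":[-58.5,-49.8,3],"rot":[0,0,13.9],"gripper":0},
  {"offset":[-58.5,-49.8,3],"rot":[0,0,13.9],"gripper":0},
  {"offset":[-58.5,-49.8,3],"rot":[0,0,13.9],"gripper":0},
  {"offset":[-58.5,-49.8,3],"rot":[0,0,13.9],"gripper":0},
  {"offset":[-58.5,-49.8,3],"rot":[0,0,13.9],"gripper":0},
  {"offset":[-58.5,-49.8,3],"rot":[0,0,13.9],"gripper":0},
  {"offset":[-58.5,-49.8,3],"rot":[0,0,13.9],"gripper":0},
  {"offset":[-58.5,-49.8,3],"rot":[0,0,13.9],"gripper":0},
  {"offset":[-58.5,-49.8,3],"rot":[0,0,13.9],"gripper":0},
  {"offset":[-58.5,-49.8,3],"rot":[0,0,13.9],"gripper":0},
])

```text
time_s: 1.3
eef_pos: [476.3, -37.1, 281.2]
ee_rot: [-0.0, 0.299, 0.954, 0.0]
force: [0.6, 0.4, 1.0]
grip_width: 0.001
grip_force: 0.0
```

```bash
python3 -c "
from h import *
go(556,-184,150,145.2)"
```

```text
t 1.3 tcp [476.3 -37.1 281.2] offset cm [-14.93  -7.5    5.82] xang 145.2 rotz -0.0 F [0.6 0.4 1. ] grip 0.001038457997203654 tilt [-0.  0. -1.]
```

Call:
step_arm([
  {"offset":[-14.9,-7.5,3],"rot":[0,0,0],"gripper":0},
  {"offset":[-14.9,-7.5,5.8],"rot":[0,0,0],"gripper":0},
  {"offset":[-14.9,-7.5,8.8],"rot":[0,0,0],"gripper":0},
  {"offset":[-14.9,-7.5,8.8],"rot":[0,0,0],"gripper":0},
  {"offset":[-14.9,-7.5,8.8],"rot":[0,0,0],"gripper":0},
  {"offset":[-14.9,-7.5,8.8],"rot":[0,0,0],"gripper":0},
  {"offset":[-14.9,-7.5,8.8],"rot":[0,0,0],"gripper":0},
])

```text
time_s: 2.0
eef_pos: [555.4, -181.0, 194.4]
ee_rot: [0.001, 0.299, 0.954, -0.0]
force: [0.0, 0.0, 0.5]
grip_width: 0.002
grip_force: 0.0
```

```bash
python3 -c "
from h import *
go(556,-184,95,145.2)
c=shot('scene'); I=cv2.resize(c['color'][120:320,180:440],None,fx=3,fy=3,interpolation=2); cv2.imwrite('pics/s1.png',I[...,::-1])"
```

```text
t 2.0 tcp [ 555.4 -181.   194.4] offset cm [-0.22 -0.21  2.64] xang 145.2 rotz 0.0 F [0.  0.  0.5] grip 0.002054913692255775 tilt [ 0.001 -0.    -1.   ]
```

View pics/s1.png

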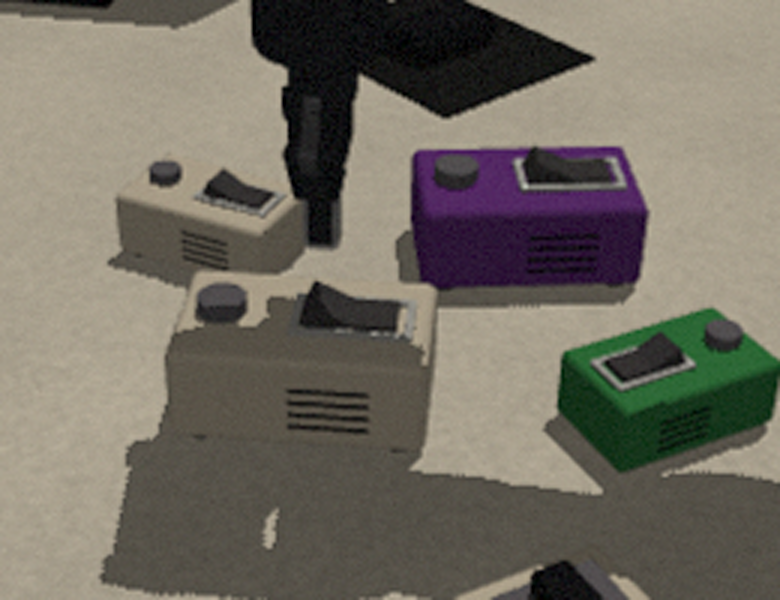

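The closed fingertips (crop 320,245) hang straight above the rocker's raised end (crop 318,290). Descending.

Call:
step_arm([
  {"offset":[-0.2,-0.2,1.5],"rot":[0,0,0],"gripper":0},
  {"offset":[-0.2,-0.2,3],"rot":[0,0,0],"gripper":0},
  {"offset":[-0.2,-0.2,3.6],"rot":[0,0,0],"gripper":0},
  {"offset":[-0.2,-0.2,4.0],"rot":[0,0,0],"gripper":0},
  {"offset":[-0.2,-0.2,4.4],"rot":[0,0,0],"gripper":0},
  {"offset":[-0.2,-0.2,4.6],"rot":[0,0,0],"gripper":0},
  {"offset":[-0.2,-0.2,4.7],"rot":[0,0,0],"gripper":0},
  {"offset":[-0.2,-0.2,4.7],"rot":[0,0,0],"gripper":0},
])

```text
time_s: 2.85
eef_pos: [556.0, -184.5, 146.8]
ee_rot: [0.0, 0.299, 0.954, -0.0]
force: [2.9, -0.7, 3.0]
grip_width: 0.003
grip_force: 1.8
```

```bash
python3 -c "
from h import *
go(556,-184,74,145.2)"
```

```text
t 2.85 tcp [ 556.  -184.5  146.8] offset cm [ 0.03  0.04 -0.02] xang 145.2 rotz -0.0 F [ 2.9 -0.7  3. ] grip 0.0029898743859951065 tilt [ 0.001 -0.    -1.   ]
```

Call:
step_arm([
  {"offset":[0,0,0.1],"rot":[0,0,0],"gripper":0},
  {"offset":[0,0,0.2],"rot":[0,0,0],"gripper":0},
  {"offset":[0,0,0.2],"rot":[0,0,0],"gripper":0},
])

```text
time_s: 3.15
eef_pos: [556.1, -184.5, 146.3]
ee_rot: [0.001, 0.299, 0.954, -0.0]
force: [-2.8, 1.6, 17.8]
grip_width: -0.003
grip_force: 8.8
```

The force climbed to 18 N at a tip height of 73.3 mm, so the rocker is at its stop. I'll lift off and check it.

Call:
step_arm([
  {"offset":[0,0,0.2],"rot":[0,0,0],"gripper":0},
  {"offset":[0,0,-1],"rot":[0,0,0],"gripper":0},
  {"offset":[0,0,-4],"rot":[0,0,0],"gripper":0},
  {"offset":[0,0,-8],"rot":[0,0,0],"gripper":0},
  {"offset":[0,0,-8],"rot":[0,0,0],"gripper":0},
  {"offset":[0,0,-8],"rot":[0,0,0],"gripper":0},
])

```text
time_s: 3.75
eef_pos: [555.4, -184.2, 224.3]
ee_rot: [-0.001, 0.299, 0.954, 0.0]
force: [-0.4, 0.2, -0.4]
grip_width: -0.002
grip_force: 0.0
```

```bash
python3 -c "
from h import *
go(549,81,100,145.2)
c=shot('scene'); I=cv2.resize(c['color'][120:320,180:440],None,fx=3,fy=3,interpolation=2); cv2.imwrite('pics/s2.png',I[...,::-1])"
```

```text
t 3.75 tcp [ 555.4 -184.2  224.3] offset cm [15.66 21.41  5.14] xang 145.2 rotz 0.0 F [-0.4  0.2 -0.4] grip -0.002003885523073756 tilt [-0.001  0.    -1.   ]
```

View pics/s2.png

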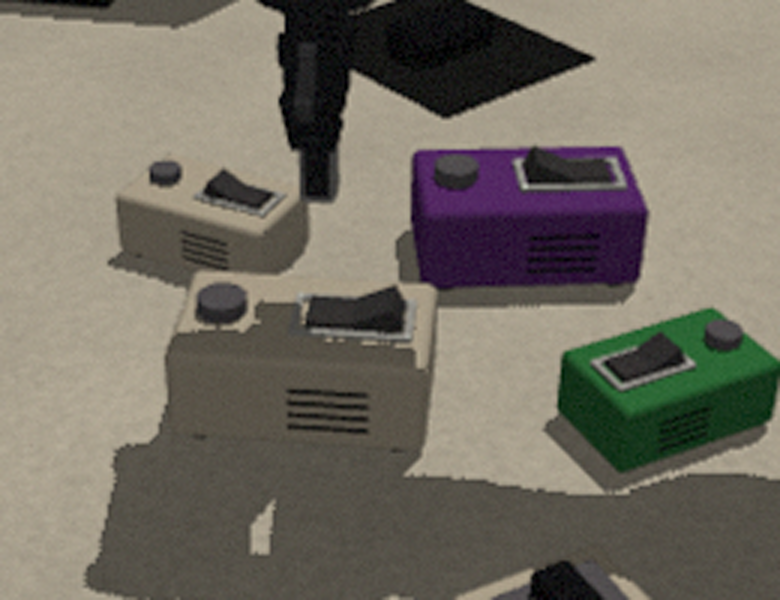

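The rocker is on: the half by the dial (crop 330,312) lies level, the other (400,300) stands up, and the box hasn't moved. Next is the bar key. I'll turn 35° so that tool x lies along world x.

Call:
step_arm([
  {"offset":[15.7,21.4,0],"rot":[0,0,0],"gripper":0},
  {"offset":[15.7,21.4,0],"rot":[0,0,-8],"gripper":0},
  {"offset":[15.7,21.4,0],"rot":[0,0,-16],"gripper":0},
  {"offset":[15.7,21.4,2],"rot":[0,0,-24],"gripper":0},
  {"offset":[15.7,21.4,4],"rot":[0,0,-32],"gripper":0},
  {"offset":[15.7,21.4,5],"rot":[0,0,-36],"gripper":0},
  {"offset":[15.7,21.4,6],"rot":[0,0,-36],"gripper":0},
  {"offset":[15.7,21.4,6],"rot":[0,0,-36],"gripper":0},
  {"offset":[15.7,21.4,6],"rot":[0,0,-36],"gripper":0},
  {"offset":[15.7,21.4,6],"rot":[0,0,-36],"gripper":0},
])

```text
time_s: 4.8
eef_pos: [549.5, 79.8, 165.1]
ee_rot: [0.001, -0.009, 1.0, -0.0]
force: [0.7, -0.3, -0.2]
grip_width: 0.002
grip_force: 0.0
```

```bash
python3 -c "
from h import *
go(549,81,55,181)"
```

```text
t 4.8 tcp [549.5  79.8 165.1] offset cm [0.05 0.12 3.71] xang -178.9 rotz -359.9 F [ 0.7 -0.3 -0.2] grip 0.0021465195731263874 tilt [ 0.001 -0.    -1.   ]
```

Call:
step_arm([
  {"offset":[0.05,0.1,2],"rot":[0,0,0],"gripper":0},
  {"offset":[0.05,0.1,3.5],"rot":[0,0,0],"gripper":0},
  {"offset":[0.05,0.1,4.0],"rot":[0,0,0],"gripper":0},
  {"offset":[0.05,0.1,4.4],"rot":[0,0,0],"gripper":0},
  {"offset":[0.05,0.1,4.7],"rot":[0,0,0],"gripper":0},
  {"offset":[0.05,0.1,4.9],"rot":[0,0,0],"gripper":0},
  {"offset":[0.05,0.1,5.0],"rot":[0,0,0],"gripper":0},
  {"offset":[0.05,0.1,5.0],"rot":[0,0,0],"gripper":0},
])

```text
time_s: 5.6
eef_pos: [548.9, 81.8, 114.8]
ee_rot: [0.001, -0.01, 1.0, -0.0]
force: [0.5, -1.7, 2.3]
grip_width: -0.001
grip_force: 1.1
```

Call:
step_arm([
  {"offset":[0,0,0.1],"rot":[0,0,0],"gripper":0},
  {"offset":[0,0,0.2],"rot":[0,0,0],"gripper":0},
  {"offset":[0,0,0.2],"rot":[0,0,0],"gripper":0},
])

```text
time_s: 5.9
eef_pos: [549.0, 81.8, 114.3]
ee_rot: [0.001, -0.011, 1.0, -0.0]
force: [-6.5, -2.3, 17.9]
grip_width: 0.003
grip_force: 9.3
```

The bar key is on its stop at 18 N. I'll lift, cross above the square key to the round key, and check on the way.

Call:
step_arm([
  {"offset":[0,0,0.2],"rot":[0,0,0],"gripper":0},
  {"offset":[0,0,-2],"rot":[0,0,0],"gripper":0},
  {"offset":[0,0,-6],"rot":[0,0,0],"gripper":0},
  {"offset":[0,0,-8],"rot":[0,0,0],"gripper":0},
  {"offset":[-0.3,5,-8],"rot":[0,0,0],"gripper":0},
  {"offset":[-0.3,10,-8],"rot":[0,0,0],"gripper":0},
  {"offset":[-0.3,15,-8],"rot":[0,0,0],"gripper":0},
  {"offset":[-0.3,15,-8],"rot":[0,0,0],"gripper":0},
  {"offset":[-0.3,15,-8],"rot":[0,0,0],"gripper":0},
  {"offset":[-0.3,15,-8],"rot":[0,0,0],"gripper":0},
])

```text
time_s: 6.9
eef_pos: [548.4, 231.2, 192.3]
ee_rot: [-0.0, -0.01, 1.0, -0.0]
force: [-0.0, -0.0, 0.6]
grip_width: 0.002
grip_force: 0.0
```

```bash
python3 -c "
from h import *
go(552,232,55,181)
c=shot('scene'); I=cv2.resize(c['color'][280:460,310:540],None,fx=3,fy=3,interpolation=2); cv2.imwrite('pics/s3.png',I[...,::-1])"
```

```text
t 6.9 tcp [548.4 231.2 192.3] offset cm [-0.36  0.07  6.43] xang -178.8 rotz -359.8 F [-0.  -0.   0.6] grip 0.0021606389797099324 tilt [-0. -0. -1.]
```

View pics/s3.png

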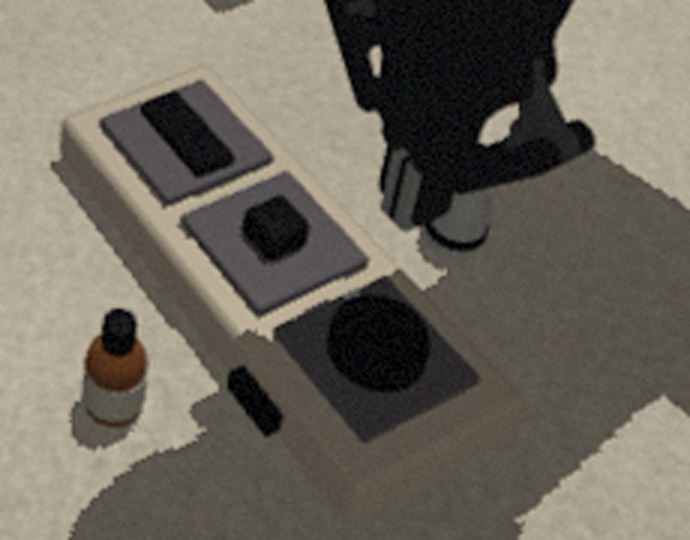

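The bar key (crop 187,132) now sits lower than the square key (275,228), and the fingertips hang above the round key (380,342). Pressing it.

Call:
step_arm([
  {"offset":[-0.3,0.1,3],"rot":[0,0,0],"gripper":0},
  {"offset":[-0.3,0.1,5.5],"rot":[0,0,0],"gripper":0},
  {"offset":[-0.3,0.1,6.3],"rot":[0,0,0],"gripper":0},
  {"offset":[-0.3,0.1,6.8],"rot":[0,0,0],"gripper":0},
  {"offset":[-0.3,0.1,7.1],"rot":[0,0,0],"gripper":0},
  {"offset":[-0.3,0.1,7.4],"rot":[0,0,0],"gripper":0},
  {"offset":[-0.3,0.1,7.6],"rot":[0,0,0],"gripper":0},
  {"offset":[-0.3,0.1,7.7],"rot":[0,0,0],"gripper":0},
  {"offset":[-0.3,0.1,7.7],"rot":[0,0,0],"gripper":0},
  {"offset":[-0.3,0.1,7.7],"rot":[0,0,0],"gripper":0},
])

```text
time_s: 7.95
eef_pos: [551.9, 232.8, 116.6]
ee_rot: [0.001, -0.011, 1.0, -0.0]
force: [-1.0, -3.5, 8.2]
grip_width: -0.001
grip_force: 3.7
```

Call:
step_arm([
  {"offset":[0,0,0.1],"rot":[0,0,0],"gripper":0},
  {"offset":[0,0,0.2],"rot":[0,0,0],"gripper":0},
  {"offset":[0,0,0.2],"rot":[0,0,0],"gripper":0},
  {"offset":[0,0,0.2],"rot":[0,0,0],"gripper":0},
])

```text
time_s: 8.35
eef_pos: [552.0, 232.9, 116.4]
ee_rot: [0.001, -0.011, 1.0, -0.0]
force: [-7.2, -5.7, 21.8]
grip_width: 0.002
grip_force: 11.0
```

The round key is on its stop at 22 N, held for over 0.3 s. Lifting clear.

Call:
step_arm([
  {"offset":[0,0,0.1],"rot":[0,0,0],"gripper":0},
  {"offset":[0,0,-2],"rot":[0,0,0],"gripper":0},
  {"offset":[0,0,-6],"rot":[0,0,0],"gripper":0},
  {"offset":[0,0,-11],"rot":[0,0,0],"gripper":0},
  {"offset":[0,0,-15],"rot":[0,0,0],"gripper":0},
  {"offset":[0,0,-15],"rot":[0,0,0],"gripper":0},
  {"offset":[0,0,-15],"rot":[0,0,0],"gripper":0},
  {"offset":[0,0,-15],"rot":[0,0,0],"gripper":0},
  {"offset":[0,0,-15],"rot":[0,0,0],"gripper":0},
])

```text
time_s: 9.25
eef_pos: [551.1, 232.9, 262.0]
ee_rot: [-0.001, -0.01, 1.0, -0.0]
force: [0.9, 0.6, -0.7]
grip_width: -0.001
grip_force: 0.0
```

```bash
python3 -c "
from h import *
go(552,232,55,181)
c=shot('scene'); I=c['color']; cv2.imwrite('pics/s4.png',cv2.resize(I[180:460,200:540],None,fx=2.1,fy=2.1,interpolation=2)[...,::-1])"
```

```text
t 9.25 tcp [551.1 232.9 262. ] offset cm [-0.13 -0.09 13.4 ] xang -178.8 rotz -359.8 F [ 0.9  0.6 -0.7] grip -0.0007853572736646246 tilt [-0.003 -0.    -1.   ]
```

View pics/s4.png

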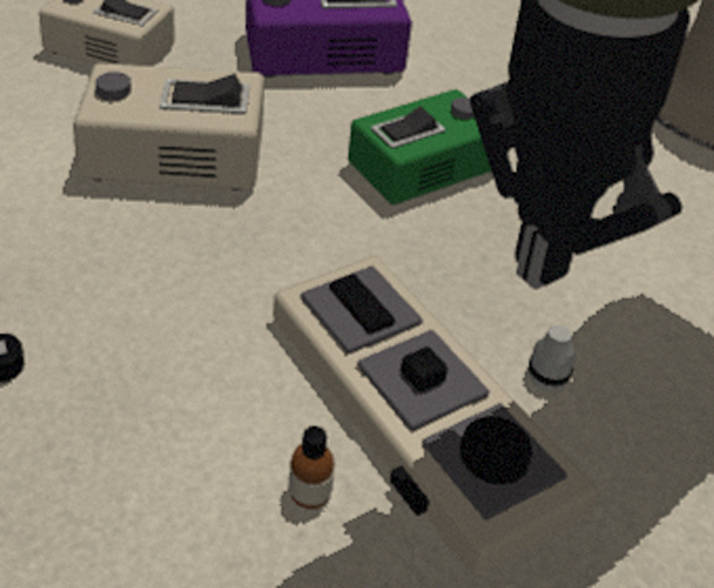

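The rocker is still on (205,95), the bar key is down (360,303), and the round (497,448) and square (423,370) keys are up. Lens, bottle and sample stand where they were, and the arm is clear.

```bash
python3 -c "
from rig import *
print(finish_job())"
```

```text
the job is handed in; nothing more can be done
None
```

The job is handed in (no verdict came back): the lamp rocker, bar key and round key were pressed to their stops in that order; my last picture showed the rocker on, the bar key down, the round and square keys up, and nothing visibly moved.

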